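# Slide the foundation panel into its case and shut the flaps

## Task

Slide the blue foundation panel flat along the tray into the slot of the plywood case until it is fully home against the back wall. Then fold the narrow flap all the way down first, and after it the broad flap down over it, so that the case is closed. Leave the screwdriver, pliers and top bar where they lie.

Things in the scene. Friction and masses are not known exactly. Their poses are not given: they have to be found in the camera images.
- panel: Blue plastic foundation panel, a loose flat slab 100 (its x) x 130 (its y) x 6 mm (z), about 75 g, lying flat on the tray in front of the case. Origin: centre of its underside. It is too wide to grip across; it slides when pushed at its edges.
- mouth (a point): Centre of the case's slot mouth, on the tray's top face, 8 mm above the bench. x points into the case (the way the panel goes in), y to the case's left, z up. All positions below are in mm in this frame. Case and tray are one fixed piece, placed differently each time. The slot on each side lies between the tray and a batten with underside at z = 8, top at 18, reaching in to y = +-55.
- home (a point): Where the panel's origin is when fully home: x = 62, y = 0, z = 0; same axes as the mouth. The panel's near edge is then 12 mm inside the mouth, its far edge on the back wall, whose inner face is at x = 112. The flat bare aluminium tray reaches from x = -225 to 125, y = +-150; a runner beside each edge stands 4 mm above it.
- station: The open-topped plywood case with its tray; origin under the mouth at bench level, same axes. Case x = 0 to 120, open at the near end and from above between the battens. Side walls: inner faces y = +-66.5 (panel has 1.5 mm each side), outer +-75; wall tops z = 45 at +y, 39 at -y and back. Guide blocks 18 high flare the mouth to about y = +-78 at x = -30.
- narrow (a joint): Angle of the narrow plywood flap, rad: 0 = shut (lying level over the case), about 1.57 = upright, more = leaning outwards; stop at 2.3. Hinged along the case's right (-y) wall. It is 65 mm from hinge to free edge, 118 mm long along x (x = 2 to 120), 5 mm thick; stiff hinge (0.04 N m), stays where left, moved by a push of a newton or two.
- broad (a joint): Angle of the broad plywood flap, same sense (0 = shut, stop at 2.3). Hinged along the case's left (+y) wall; 105 mm from hinge to free edge, 118 mm long along x, 5 mm thick, same stiff hinge. Shut, it lies over the edge of the narrow flap.
- narrow_hinge (a point): Middle of the narrow flap's hinge line, at half the flap's thickness; in the mouth frame x = 61, y = -75, z = 42 mm.
- broad_hinge (a point): Middle of the broad flap's hinge line, at half the flap's thickness; in the mouth frame x = 61, y = 75, z = 48 mm.
- narrow_edge (a point): Middle of the narrow flap's free edge.
- broad_edge (a point): Middle of the broad flap's free edge.
- screwdriver: Stubby wooden-handled screwdriver, 110 mm, lying on the bench; bystander.
- pliers: Chrome pliers, 180 mm long, 14 mm high, lying on the bench; bystander.
- topbar: Grooved pine top bar, 200 x 26 x 19 mm, lying on the bench; bystander.
There are look-alikes about, which are no part of the job. What is meant by the panel is not orange or pink, and is the larger of those in its own colour.

How it is judged (in metres and radians):
On the way, in this order (a step that is already met when the one before it is completed fails the run):
1. the panel is fully home in the slot (x of panel in the frame of mouth between 0.058 and 0.068 m and y of panel in the frame of mouth between -0.004 and 0.004 m and z of panel in the frame of mouth between -0.003 and 0.004 m and angle between the x axis of panel and the x axis of mouth, either way round below 0.05 rad and angle between panel's own z axis and vertical below 0.05 rad), for 0.2 s.
2. the narrow flap is shut while the broad flap is still up (all of step 1 and value of joint narrow below 0.07 rad and value of joint broad above 0.6 rad), for 0.2 s.
At the end, for the whole second after the job is handed in: The panel lies flat and at rest in the slot, within 4 mm of the back wall, within 4 mm sideways and 0.05 rad of square and level; both flaps are shut to within 0.07 rad, the narrow one shut before the broad one (all of step 1 and value of joint each of narrow, broad below 0.07 rad and linear speed of panel below 0.01 m/s); the robot touches nothing.
It fails at once if a bystander is moved more than 30 mm: screwdriver (distance of screwdriver from where it was at the start of the episode above 0.03 m).
It fails at once if a bystander is moved more than 30 mm: pliers (distance of pliers from where it was at the start of the episode above 0.03 m).
It fails at once if a bystander is moved more than 30 mm: topbar (distance of topbar from where it was at the start of the episode above 0.03 m).
It also fails if it takes over 69 s, if anything falls off the work surface, if the arm or the gripper's body presses on something with over 40 N, if the wrist force passes 120 N, or if a joint passes its speed limit or range.

## Robot

A 7-joint arm with a two-finger parallel gripper is mounted at the origin on the work surface. World frame = base frame: x ahead of the robot, y to its left, z up, the work surface at z = 0. Lengths are in mm, angles in rad, forces in N, time in s.
With the tool pointing down it reaches from about 400 to 875 mm from the base axis. Payload 4.4 kg.
Tool frame: the origin (TCP) lies midway between the tips of the shut fingers; the grasp point (between the pads) lies 19 mm behind it; z points along the fingers, y is the line along which they close (so a half turn about z gives the same grasp; the last joint's range is limited). The gripper opens to 85 mm and grips with 20 to 120 N. Pads are 22 mm wide; open, the fingers measure 114 mm over their backs; the gripper's body (76 mm by 85 mm) begins 54 mm behind the grasp point. The pads swing forward as they close: fully open they stand 13 mm farther back than shut.
Start: joints at [1.116, 0.628, 0.038, 1.517, -0.027, 0.996, -0.02], TCP at [246.429, -601.49, 231.313] pointing down, gripper open.
Joint ranges: [-3.06, 3.06], [-0.37, 2.12], [-1.25, 1.32], [0.18, 2.47], [-1.1, 4.24], [0.23, 1.98], [-2.94, 2.94]. Speed limits (rad/s): [2.57, 2.57, 3.14, 3.14, 3.14, 3.14, 3.14].

## Interface

Orientations are given as [roll, pitch, yaw] about the fixed x, y, z axes, in that order (R = Rz(yaw) Ry(pitch) Rx(roll)).
In Python, from cell import ctrl gives the robot as it stands.
- The arm moves only by the shell command python3 -m handwheel 'ROWS'. ROWS is JSON, a list of rows, each a list of 3 entries, a list of its own where there are three numbers: the turn, a rotation vector about the tool's x, y, z in degrees, then the shift along the tool's x, y, z in m, then the closure, from 0 (fully open) to 1 (shut). A call has 1 to 5 rows; each row shifts and turns the commanded pose from where the row before left it, along the tool's axes as they then stand; what a row does not reach is not made up. A row lasts 1/12 s, in which the tool goes at most 41.7 mm and 7.16 degrees, less where a joint would pass 70% of its speed; a pose out of reach is approached as far as the arm can. A call is refused whole if a number of a shift passes 0.0417 or a number of a turn 7.16, either way. A call with a gripper value outside its range is refused whole. The fingers move at their own pace and stop on an object; the grip force is fixed at half the most. Time passes only in rows, so rows that do not move let the fingers close. It gives the time, the measured TCP pose, the force, the opening and the grip force at its end, in the units of the state.
- ctrl.read_state(): the state, without advancing time (a new reading comes with each control period).
- ctrl.get_image(name): name is "scene" or "top" or "wrist"; returns a dict with "pixels" (480x640x3 uint8, red, green, blue), "fx", "fy", "cx", "cy" (pixels), "pose" (4x4, takes a point from camera to world coordinates); the wrist camera has in their place "T_tool_cam" (4x4, takes a point from camera to tool coordinates, whose origin is the TCP and whose axes are the flange's). Camera axes: x right, y up, looking along -z (the intrinsics and any distortion apply to the point x, -y, -z); pixel columns grow to the right and rows downward; lengths in mm; the calibration is good to about 2 mm. A picture is of the moment at which its call begins: read the wrist's pose just before it. There is no depth.
- ctrl.finish_job(): hands the job in; it is judged then, once.
The state is a dict: "clock": time; "qpos": joint angles; "qd": joint speeds; "tau": joint torques, N m; "eef_pos": TCP position; "tool_rot": TCP orientation; "force": force on the tool from outside, world axes, zero at the start; "torque": the same for the moment, N m; "width": finger opening in mm; "gripper_force": force on a finger pad.
Only numpy, scipy, OpenCV 4.12 (cv2) and the standard library are available. Lean on these libraries where they do the work, as an engineer would, in place of code of your own. Each camera call takes 0.05 s, during which the arm holds its last target. There are 200 camera calls.

## Working session

There is one attempt and no reset: what is moved stays moved. The work goes in short steps, Python scripts to look and compute and a shell command to move; the robot and the scene stay as the last step left them, time stands still between calls to the robot, and variables do not carry over. Pictures are saved under pics/ and viewed, at most 10 in all, crops included, and the job is handed in when it is done.

```bash
mkdir -p pics; python3 - <<'E'
from cell import ctrl
import cv2,numpy as np,pickle
d={}
for n in("scene","top"):
    r=ctrl.get_image(n);d[n]=r;cv2.imwrite(f"pics/{n}0.png",r["pixels"][:,:,::-1])
    print(n,r["fx"],r["cx"],r["cy"],np.round(r["pose"],3).tolist(),[k for k in r])
pickle.dump(d,open("d0.pkl","wb"))
s=ctrl.read_state();print(s["clock"],s["eef_pos"],s["tool_rot"],s["width"])
E
```

```text
scene 615.0820869112026 315.5006127996865 235.37322681245465 [[-0.151, -0.794, 0.588, 1591.47], [0.989, -0.122, 0.089, 133.252], [0.001, 0.595, 0.804, 1410.786], [0.0, 0.0, 0.0, 1.0]] ['pixels', 'fx', 'fy', 'cx', 'cy', 'pose']
top 562.0173081851871 323.118926100401 239.304140078375 [[0.028, 0.991, -0.128, 425.971], [-1.0, 0.028, -0.004, 7.645], [-0.0, 0.129, 0.992, 1310.011], [0.0, 0.0, 0.0, 1.0]] ['pixels', 'fx', 'fy', 'cx', 'cy', 'pose']
0.1 [ 246.21936989 -600.98617939  230.52368639] [-3.13999974e+00  3.29522505e-05  3.88801339e-01] 85.36475117129142
```

View pics/top0.png

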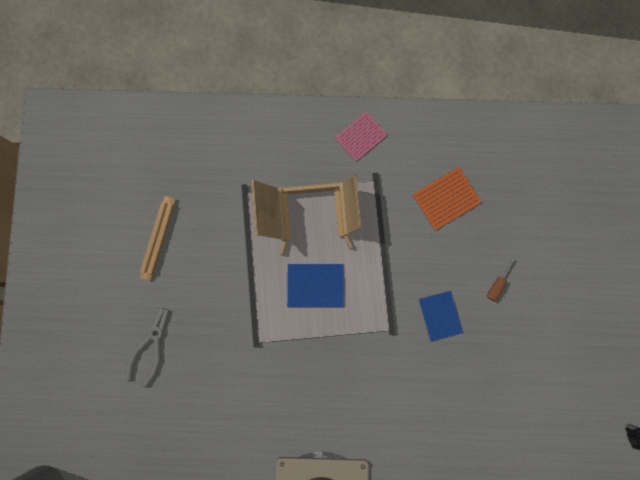

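View pics/scene0.png

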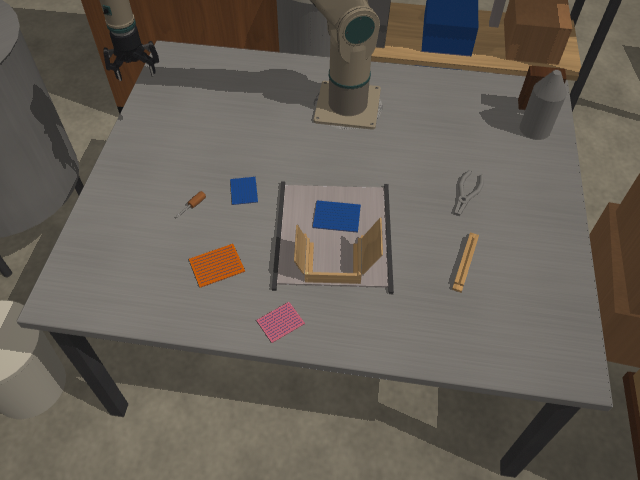

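The top view shows two blue candidates, at (316,286) on the tray and at (441,316) on the bench. The one on the tray looks larger and lies in front of the case, so it is the panel. Screwdriver is at (500,285), pliers at (150,345) and top bar at (158,238), all clear of the case. I'll confirm the panel in one crop.

```bash
cat > h.py <<'E'
import numpy as np,cv2
def ray(r,uv,z,pose=None):
    P=r["pose"] if pose is None else pose
    uv=np.atleast_2d(uv).astype(float)
    d=np.c_[(uv[:,0]-r["cx"])/r["fx"],-(uv[:,1]-r["cy"])/r["fy"],-np.ones(len(uv))]@P[:3,:3].T
    o=P[:3,3]; return o+d*((z-o[2])/d[:,2])[:,None]
def proj(r,X,pose=None):
    P=r["pose"] if pose is None else pose
    c=(np.atleast_2d(X)-P[:3,3])@P[:3,:3]
    return np.c_[r["cx"]+r["fx"]*c[:,0]/-c[:,2], r["cy"]-r["fy"]*c[:,1]/-c[:,2]]
def blue(img):
    h=cv2.cvtColor(img,cv2.COLOR_RGB2HSV)
    return cv2.inRange(h,(100,120,50),(130,255,255))
E
python3 - <<'E'
import pickle,cv2,numpy as np
from h import *
d=pickle.load(open("d0.pkl","rb"))
for n in d:
    r=d[n]
    cs,_=cv2.findContours(blue(r["pixels"]),0,2)
    for c in cs:
        if cv2.contourArea(c)<300: continue
        b=cv2.boxPoints(cv2.minAreaRect(c));w=ray(r,c[:,0],14)[:,:2].astype(np.float32)
        print(n,c.mean((0,1)).round(),cv2.contourArea(c),cv2.minAreaRect(w))
    # runners: dark
    g=r["pixels"].max(2); m=((g<60)*255).astype(np.uint8)
    cs,_=cv2.findContours(m,0,2)
    for c in cs:
        if 300<cv2.contourArea(c)<4000:
            w=ray(r,c[:,0],12)[:,:2].astype(np.float32);print(n,"dark",c.mean((0,1)).round(),cv2.contourArea(c),cv2.minAreaRect(w))
p=d["top"]["pixels"][165:355,235:475]
cv2.imwrite("pics/c1.png",cv2.resize(p[:,:,::-1],None,fx=3.1,fy=3.1,interpolation=cv2.INTER_CUBIC))
E
```

```text
scene [336. 216.] 1137.0 ((487.9337158203125, 27.147445678710938), (99.52851867675781, 129.4270782470703), 1.5665934085845947)
scene [245. 190.] 588.0 ((434.75933837890625, -260.2274169921875), (99.92869567871094, 75.3211441040039), 16.68988800048828)
scene [451.  37.] 2695.5 ((-493.86358642578125, 332.1348571777344), (200.512939453125, 353.0625915527344), 89.8138656616211)
scene dark [533. 434.] 2266.0 ((1048.7607421875, 560.639892578125), (59.714866638183594, 260.375732421875), 49.312042236328125)
scene dark [632. 418.] 806.0 ((986.9520874023438, 784.9271850585938), (29.113325119018555, 258.8927917480469), 87.28180694580078)
scene dark [ 93. 372.] 2211.0 ((1045.2879638671875, -503.442626953125), (317.00341796875, 60.73794937133789), 51.378726959228516)
scene dark [ 61. 149.] 1381.5 ((306.07781982421875, -913.8758544921875), (579.1290893554688, 76.492431640625), 35.96321487426758)
scene dark [340.  90.] 313.0 ((-48.45445251464844, -35.90150451660156), (145.67010498046875, 192.58648681640625), 76.92291259765625)
scene dark [527.  89.] 357.5 ((-163.9859161376953, 609.8305053710938), (
[... 395 characters left out ...]
41.06770324707031, 726.1996459960938), 69.83322143554688)
scene dark [289.  25.] 795.0 ((-400.9029541015625, -260.84527587890625), (330.7322692871094, 112.91714477539062), 10.830171585083008)
top [441. 316.] 1347.0 ((426.0298156738281, -260.7071533203125), (97.963134765625, 75.18600463867188), 16.463245391845703)
top [335. 287.] 2290.5 ((487.6458740234375, 27.210487365722656), (96.43875885009766, 127.00142669677734), 1.6026512384414673)
top dark [ 39. 473.] 386.0 ((57.17204284667969, 623.6714477539062), (27.493532180786133, 103.73490142822266), 1.6046115159988403)
top dark [385. 260.] 471.0 ((568.3416137695312, -128.09478759765625), (373.2586669921875, 13.108877182006836), 6.537107944488525)
```

View pics/c1.png

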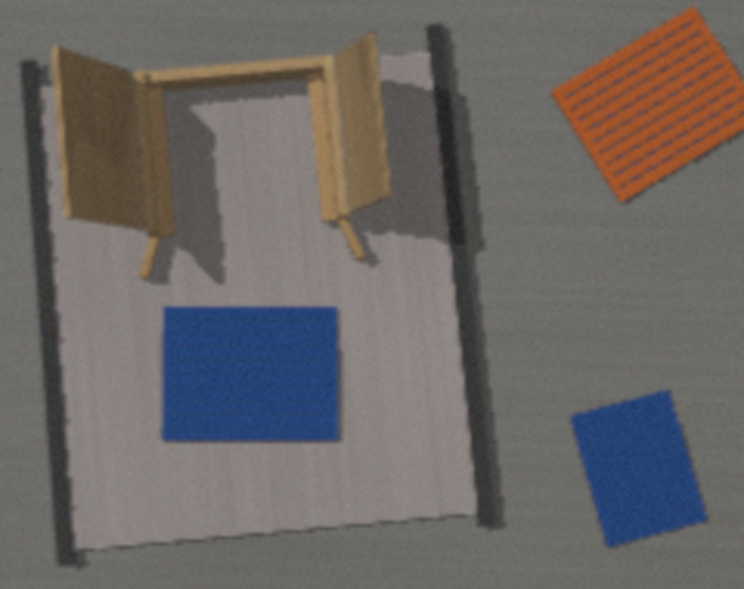

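The crop confirms it: the tray's blue slab at (250,373) is 100x130 mm, while the bench one at (640,470) measures about 98x75. Next is the case frame, from the tray's edges.

```bash
python3 - <<'E'
import pickle,cv2,numpy as np
from h import *
d=pickle.load(open("d0.pkl","rb"))
for n in d:
    r=d[n]
    p=cv2.GaussianBlur(r["pixels"],(3,3),0).astype(int)
    m=((p[:,:,0]-p[:,:,1]>3)&(p.min(2)>95)&(p.max(2)-p.min(2)<30)).astype(np.uint8)*255
    m=cv2.morphologyEx(m,cv2.MORPH_OPEN,np.ones((3,3)))
    cs,_=cv2.findContours(m,0,1)
    cs=[c for c in cs if cv2.contourArea(c)>300 and 150<c.mean((0,1))[0]<420]
    c=max(cs,key=cv2.contourArea)
    w=ray(r,c[:,0]+0.0,8)[:,:2]
    print(n,cv2.contourArea(c),w.min(0),w.max(0))
    t=np.radians(5); 
    for it in range(3):
        R=np.array([[np.cos(t),-np.sin(t)],[np.sin(t),np.cos(t)]]);q=w@R
        # fit: near edge (min x per y), left(max y), right(min y) 
        x0=np.percentile(q[:,0],1);yl=q[:,1].max();yr=q[:,1].min()
        near=q[(q[:,0]<q[:,0].min()+8)];
        L=q[(q[:,1]>yl-8)];Rr=q[(q[:,1]<yr+8)]
        f=lambda a,b:np.polyfit(a,b,1)
        a=f(near[:,1],near[:,0]);b=f(L[:,0],L[:,1]);e=f(Rr[:,0],Rr[:,1])
        if it<2:t+= (b[0]+e[0]-a[0])/3
    print("yaw deg",np.degrees(t),"slopes",np.degrees([a[0],b[0],e[0]]),len(near),len(L),len(Rr),"near x",near[:,0].mean(),"L",L[:,1].mean(),"R",Rr[:,1].mean())
    xm=near[:,0].mean()+225; ym=(L[:,1].mean()+Rr[:,1].mean())/2
    print("mouth",R@[xm,ym])
    pose=np.eye(4);
    M=R@[xm,ym]
    print("panel in mouth",(np.array([487.8,27.2])-M)@R)
    # overlay predicted
    im=r["pixels"].copy()
    def W(x,y,z):return np.r_[M+R@[x,y],z+8]
    for X in [(0,75,45),(120,75,45),(120,-75,39),(0,-75,39),(120,66.5,45),(-225,150,0),(-225,-150,0),(125,150,0),(125,-150,0),(0,55,18),(0,-55,18),(-30,78,18),(-30,-78,18)]:
        u=proj(r,W(*X))[0];cv2.drawMarker(im,tuple(int(round(v)) for v in u),(0,255,0),cv2.MARKER_CROSS,3,1)
    x,y=(235,165) if n=="top" else (265,170)
    cv2.imwrite(f"pics/o_{n}.png",cv2.resize(im[y:y+190,x:x+165,::-1],None,fx=3,fy=3,interpolation=cv2.INTER_CUBIC))
a=cv2.imread("pics/o_top.png");b=cv2.imread("pics/o_scene.png");o=np.hstack([a,b]);cv2.imwrite("pics/o.png",cv2.resize(o,None,fx=.8,fy=.8))
E
```

```text
scene 136592.5 [-234.48914074 -930.42775407] [1183.77338114  952.74882514]
yaw deg 10.384622648957649 slopes [ 7.32996935  0.17446696 -0.29207614] 12 9 14 near x -207.79343469443324 L 936.3882572658408 R -955.9207990679624
mouth [18.68514052 -6.50472603]
panel in mouth [467.50615458 -51.40773653]
top 13525.5 [ 356.66902221 -141.70523051] [700.72340746 190.55149917]
yaw deg 6.743288787621095 slopes [-0.19397689 -0.11796282  0.06359889] 133 153 90 near x 371.45948839887285 L 108.78703045326623 R -186.5974337600414
mouth [596.90160209  31.40085087]
panel in mouth [-108.84012938    8.63903719]
```

View pics/o.png

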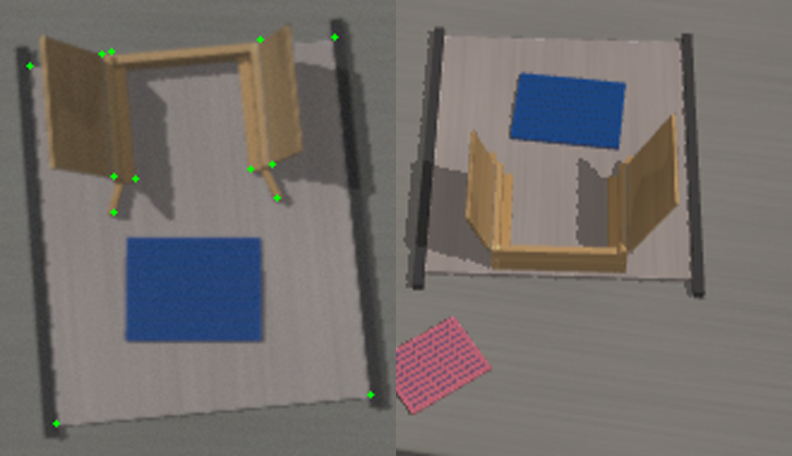

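The top overlay lands on the tray corners (56,424) and (370,395) and on the case corners. So mouth ≈ (595.5, 31.2), yaw 6.74°, and the panel sits at (-107, +8.6) in the mouth frame, turned −5°. Plan: square and centre the panel by pushing its left edge with two spread fingers, then push it in from behind with the two fingers.

```bash
cat > st.py <<'E'
import sys,numpy as np
from cell import ctrl
from scipy.spatial.transform import Rotation as Ro
M=np.array([595.5,31.2,8]);TH=np.radians(6.74)
R=Ro.from_euler('z',TH).as_matrix()
s=ctrl.read_state();T=Ro.from_euler('xyz',s["tool_rot"]).as_matrix()
p=R.T@(np.array(s["eef_pos"])-M)
print("t %.2f mouthpos %s yaw_rel %.1f rpy %s F %s w %.1f g %.1f"%(s["clock"],p.round(1),np.degrees(s["tool_rot"][2]-TH),np.degrees(s["tool_rot"]).round(1),(R.T@s["force"]).round(1),s["width"],s["gripper_force"]))
if len(sys.argv)>1:
    g=np.array(eval(sys.argv[1]),float);print("tool shift to goal mm",(T.T@R@(g-p)).round(1))
E
R='[[0,0,0],[0.0256,-0.0304,0],0.3]'
python3 -m handwheel '[[[0,0,0],[0.0256,-0.0304,0],0.3],[[0,0,0],[0.0256,-0.0304,0],0.3],[[0,0,0],[0.0256,-0.0304,0],0.3],[[0,0,0],[0.0256,-0.0304,0],0.3],[[0,0,0],[0.0256,-0.0304,0],0.3]]'
python3 -m handwheel '[[[0,0,0],[0.0256,-0.0304,0],0.3],[[0,0,0],[0.0256,-0.0304,0],0.3],[[0,0,0],[0.0256,-0.0304,0],0.3],[[0,0,0],[0.0256,-0.0304,0],0.3],[[0,0,0],[0.0256,-0.0304,0],0.3]]'
python3 -m handwheel '[[[0,0,0],[0.0256,-0.0304,0],0.3],[[0,0,0],[0.0256,-0.0304,0],0.3],[[0,0,0],[0.0256,-0.0304,0],0.3],[[0,0,0],[0.0256,-0.0304,0],0.3],[[0,0,0],[0.0256,-0.0304,0],0.3]]'
python3 st.py '[-107.5,100,100]'
```

```text
clock: 0.52
eef_pos: [307.3, -410.2, 231.0]
tool_rot: [-3.141, 0.0, 0.388]
force: [1.1, 0.4, -0.0]
width: 59.8
gripper_force: 0.0
clock: 0.93
eef_pos: [368.1, -221.2, 231.3]
tool_rot: [-3.141, 0.0, 0.388]
force: [0.9, -0.1, -0.1]
width: 60.0
gripper_force: 0.0
clock: 1.35
eef_pos: [428.9, -32.1, 231.3]
tool_rot: [3.142, 0.0, 0.389]
force: [1.1, -0.1, 0.8]
width: 59.4
gripper_force: 0.0
t 1.35 mouthpos [-172.9  -43.3  223.3] yaw_rel 15.5 rpy [180.    0.   22.3] F [ 1.  -0.3  0.8] w 59.4 g 0.0
tool shift to goal mm [ 101.3 -120.5  123.3]
```

```bash
python3 -m handwheel '[[[0,0,0],[0.0253,-0.0301,0],0.3],[[0,0,0],[0.0253,-0.0301,0],0.3],[[0,0,0],[0.0253,-0.0301,0],0.3],[[0,0,0],[0.0253,-0.0301,0],0.3],[[0,0,-7.1],[0,0,0],0.3]]' >/dev/null
python3 -m handwheel '[[[0,0,-7],[0,0,0.018],0.3],[[0,0,-7],[0,0,0.018],0.3],[[0,0,-7],[0,0,0.018],0.3],[[0,0,-7],[0,0,0.018],0.3],[[0,0,-7],[0,0,0.018],0.3]]' >/dev/null
python3 -m handwheel '[[[0,0,-7],[0,0,0.018],0.3],[[0,0,-7],[0,0,0.018],0.3],[[0,0,-7],[0,0,0.018],0.3],[[0,0,-7],[0,0,0.018],0.3],[[0,0,-4.4],[0,0,0.010],0.3]]' >/dev/null
python3 -m handwheel '[[[0,0,0],[0,0,0],0.3],[[0,0,0],[0,0,0],0.3]]' >/dev/null
python3 st.py '[-107.5,100,5]'
```

```text
t 2.77 mouthpos [-108.3   97.9   50.8] yaw_rel 89.9 rpy [-179.9    0.    96.6] F [0.6 0.  0.1] w 59.9 g 0.0
tool shift to goal mm [ 2.1  0.9 45.8]
```

```bash
python3 -m handwheel '[[[0,0,0],[0.002,0,0.015],0.3],[[0,0,0],[0,0,0.015],0.3],[[0,0,0],[0,0,0.012],0.3],[[0,0,0],[0,0,0],0.3],[[0,0,0],[0,0,0],0.3]]'|grep -E "pos|force"
python3 -m handwheel '[[[0,0,0],[0,0,0.003],0.3],[[0,0,0],[0,0,0],0.3]]'|grep -E "pos|force"
python3 -m handwheel '[[[0,0,0],[0,0,0.002],0.3],[[0,0,0],[0,0,0],0.3]]'|grep -E "pos|force"
python3 -m handwheel '[[[0,0,0],[0,0,0.002],0.3],[[0,0,0],[0,0,0],0.3]]'|grep -E "pos|force"
python3 st.py
```

```text
eef_pos: [476.9, 117.9, 17.8]
force: [0.6, -0.3, -0.5]
gripper_force: 0.0
eef_pos: [477.3, 118.0, 15.0]
force: [-0.6, -1.3, -0.3]
gripper_force: 0.0
eef_pos: [477.0, 117.8, 12.6]
force: [-0.2, 0.1, 0.5]
gripper_force: 0.0
eef_pos: [476.7, 117.7, 10.2]
force: [-0.2, 0.4, 0.1]
gripper_force: 0.0
t 3.68 mouthpos [-107.8   99.9    2.2] yaw_rel 90.0 rpy [-180.     0.    96.8] F [-0.2  0.4  0.1] w 60.1 g 0.0
```

```bash
for i in 1; do python3 -m handwheel '[[[0,0,0],[0,0,0.002],0.3],[[0,0,0],[0,0,0],0.3]]'|grep -E "pos|^force"
python3 -m handwheel '[[[0,0,0],[0,0,0.001],0.3],[[0,0,0],[0,0,0],0.3]]'|grep -E "pos|^force"; done
python3 -m handwheel '[[[0,0,0],[0,0,0.001],0.3],[[0,0,0],[0,0,0],0.3]]'|grep -E "pos|^force"
python3 -m handwheel '[[[0,0,0],[0,0,0.001],0.3],[[0,0,0],[0,0,0],0.3]]'|grep -E "pos|^force"
python3 st.py
```

```text
eef_pos: [476.6, 117.8, 8.1]
force: [0.1, -0.1, 0.3]
eef_pos: [476.6, 117.8, 7.1]
force: [-0.1, -0.2, 0.8]
eef_pos: [476.6, 117.8, 6.2]
force: [0.8, 0.4, -0.6]
eef_pos: [476.7, 117.8, 5.2]
force: [0.3, 0.6, -0.3]
t 4.35 mouthpos [-107.9   99.9   -2.8] yaw_rel 90.0 rpy [-180.     0.    96.8] F [ 0.4  0.5 -0.3] w 59.7 g 0.0
```

```bash
f(){ grep -E "pos|^force"; }
python3 -m handwheel '[[[0,0,0],[0,0,0.001],0.3],[[0,0,0],[0,0,0],0.3]]'|f
python3 -m handwheel '[[[0,0,0],[0,0,0.001],0.3],[[0,0,0],[0,0,0],0.3]]'|f
python3 -m handwheel '[[[0,0,0],[0,0,0.001],0.3],[[0,0,0],[0,0,0],0.3]]'|f
python3 - <<'E'
from cell import ctrl;import cv2
cv2.imwrite("pics/w1.png",ctrl.get_image("wrist")["pixels"][:,:,::-1])
E
```

```text
eef_pos: [476.6, 117.8, 4.2]
force: [0.2, 0.4, -0.6]
eef_pos: [476.7, 117.8, 3.2]
force: [0.8, 0.4, 0.7]
eef_pos: [476.7, 117.8, 3.0]
force: [-1.2, -0.7, 9.9]
```

View pics/w1.png

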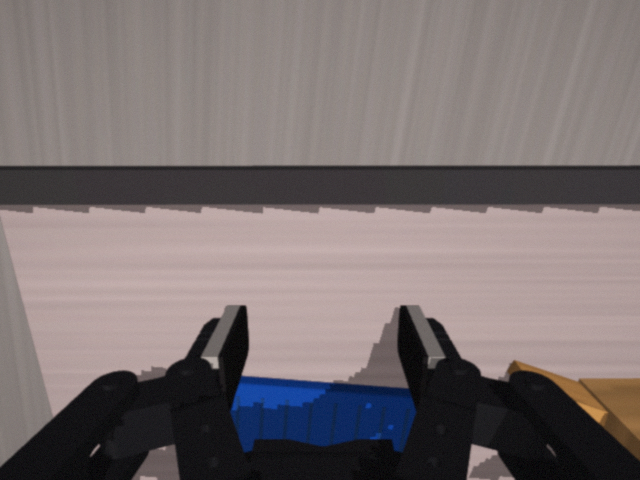

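Wrist view: the fingers at (220,350) and (425,350) span most of the panel's left edge, which starts at (240,378), tilted. Raise 2 mm off the tray and push sideways.

```bash
f(){ grep -E "pos|^force"; }
python3 -m handwheel '[[[0,0,0],[0,0,-0.003],0.3],[[0,0,0],[-0.003,0,0],0.3],[[0,0,0],[-0.003,0,0],0.3],[[0,0,0],[-0.003,0,0],0.3],[[0,0,0],[-0.003,0,0],0.3]]'|f
python3 -m handwheel '[[[0,0,0],[-0.003,0,0],0.3],[[0,0,0],[-0.002,0,0],0.3],[[0,0,0],[-0.002,0,0],0.3],[[0,0,0],[-0.002,0,0],0.3],[[0,0,0],[-0.001,0,0],0.3]]'|f
cat >> h.py <<'E'
M=np.array([595.5,31.2]);TH=np.radians(6.74)
R2=np.array([[np.cos(TH),-np.sin(TH)],[np.sin(TH),np.cos(TH)]])
def panel(r,z=14,pose=None,roi=None):
    m=blue(r["pixels"])
    c=max([c for c in cv2.findContours(m,0,1)[0] if roi is None or roi[0]<c.mean((0,1))[0]<roi[1]],key=cv2.contourArea)
    w=((ray(r,c[:,0],z,pose)[:,:2]-M)@R2).astype(np.float32)
    return cv2.contourArea(c),w
E
python3 st.py
python3 - <<'E'
from cell import ctrl;import cv2
from h import *
r=ctrl.get_image("top");a,w=panel(r,roi=(250,390));print(a,cv2.minAreaRect(w),w.min(0),w.max(0))
E
```

```text
eef_pos: [478.1, 105.3, 5.2]
force: [0.6, 1.4, 0.6]
eef_pos: [479.3, 95.6, 5.3]
force: [-0.2, -0.2, -0.0]
t 5.73 mouthpos [-107.8   77.6   -2.7] yaw_rel 90.0 rpy [-180.     0.    96.8] F [-0.2 -0.1 -0. ] w 59.8 g 0.2
779.0 ((-103.24700927734375, -4.674781799316406), (116.31558990478516, 94.82241821289062), 87.59700775146484) [-153.01869  -64.05759] [-54.037594  51.52266 ]
```

```bash
f(){ grep -E "pos|^force"; }
python3 -m handwheel '[[[0,0,0],[0.015,0,0],0.3],[[0,0,0],[0.02,0,0],0.3],[[0,0,0],[0.02,0,0],0.3],[[0,0,0],[0,0,-0.03],0.3],[[0,0,0],[0.02,0,-0.03],0.3]]'|f
python3 st.py
python3 - <<'E'
from cell import ctrl;import cv2
from h import *
r=ctrl.get_image("top");a,w=panel(r,roi=(250,390));print(a,cv2.minAreaRect(w),w.min(0),w.max(0))
E
```

```text
eef_pos: [468.8, 167.5, 64.4]
force: [1.0, -1.5, 0.0]
t 6.20 mouthpos [-109.9  150.2   56.4] yaw_rel 89.9 rpy [-179.7    0.3   96.7] F [ 0.8 -1.6  0. ] w 59.7 g 0.0
2252.0 ((-104.17774963378906, 0.43115234375), (127.80583190917969, 97.32125854492188), 87.70642852783203) [-155.28629  -64.05759] [-53.83049  66.00771]
```

```bash
python3 -m handwheel '[[[0,0,7],[0,0,0],0.3],[[0,0,7],[0,0,0],0.3],[[0,0,7],[0,0,0],0.3],[[0,0,7],[0,0,0],0.3],[[0,0,7],[0,0,0],0.3]]' >/dev/null
python3 -m handwheel '[[[0,0,7],[0,0,0],0.3],[[0,0,7],[0,0,0],0.3],[[0,0,7],[0,0,0],0.3],[[0,0,7],[0,0,0],0.3],[[0,0,7],[0,0,0],0.3]]' >/dev/null
python3 -m handwheel '[[[0,0,7],[0,0,0],0.3],[[0,0,7],[0,0,0],0.3],[[0,0,6],[0,0,0],0.3],[[0,0,0],[-0.018,0.035,0],0.3],[[0,0,0],[-0.018,0.035,0],0.3]]' >/dev/null
python3 -m handwheel '[[[0,0,0],[-0.018,0.035,0],0.3],[[0,0,0],[-0.018,0.035,0],0.3],[[0,0,0],[0,0.010,0],0.3],[[0,0,0],[0,0,0],0.3]]' >/dev/null
python3 st.py '[-180,0,-3]'
```

```text
t 7.83 mouthpos [-180.1   -0.8   58.6] yaw_rel -0.3 rpy [1.799e+02 1.000e-01 6.400e+00] F [-0.   0.4  0.1] w 59.6 g 0.0
tool shift to goal mm [ 0.3 -0.8 61.6]
```

```bash
f(){ grep -E "pos|^force"; }
python3 -m handwheel '[[[0,0,-0.3],[0,0,0.02],0.3],[[0,0,0],[0,0,0.02],0.3],[[0,0,0],[0,0,0.015],0.3],[[0,0,0],[0,0,0.005],0.3],[[0,0,0],[0,0,0],0.3]]'|f
python3 st.py '[-180,0,-2.8]'
python3 -m handwheel '[[[0,0,0],[0.004,0,0.001],0.3],[[0,0,0],[0.004,0,0],0.3],[[0,0,0],[0.004,0,0],0.3],[[0,0,0],[0.004,0,0],0.3],[[0,0,0],[0.004,0,0],0.3]]'|f
python3 -m handwheel '[[[0,0,0],[0.004,0,0],0.3],[[0,0,0],[0.004,0,0],0.3],[[0,0,0],[0.004,0,0],0.3],[[0,0,0],[0.004,0,0],0.3],[[0,0,0],[0.004,0,0],0.3]]'|f
python3 st.py
python3 - <<'E'
from cell import ctrl;import cv2
from h import *
r=ctrl.get_image("top");a,w=panel(r,roi=(250,390));print(a,cv2.minAreaRect(w),w.min(0),w.max(0))
E
```

```text
eef_pos: [410.8, 10.1, 37.3]
force: [0.3, -0.3, 0.8]
t 8.25 mouthpos [-185.9    0.7   29.3] yaw_rel 0.3 rpy [179.5   1.4   7. ] F [ 0.3 -0.3  0.8] w 60.0 g 0.0
tool shift to goal mm [ 6.6  0.5 32. ]
eef_pos: [431.3, 11.4, 36.9]
force: [-0.1, -0.7, 0.2]
eef_pos: [450.6, 13.5, 36.1]
force: [0.5, 0.1, 0.1]
t 9.08 mouthpos [-146.    -0.6   28.1] yaw_rel 0.2 rpy [179.4   1.4   6.9] F [0.5 0.  0.1] w 60.1 g 0.0
173.0 ((-72.67970275878906, 37.87032699584961), (48.56482696533203, 36.87252426147461), 85.28363800048828) [-89.435875  12.172432] [-53.83049   63.583622]
```

```bash
python3 -m handwheel '[[[0,0,0],[0,0,-0.01],0.3],[[0,0,0],[0,0,0],0.3]]' >/dev/null
python3 st.py '[-170,0,-2.8]'; python3 -c "
from cell import ctrl;print([round(x,2) for x in ctrl.read_state()['qpos']])"
```

```text
t 9.30 mouthpos [-145.5   -0.4   38.8] yaw_rel 0.2 rpy [179.4   1.3   6.9] F [ 0.5 -0.3  0.1] w 59.9 g 0.0
tool shift to goal mm [-23.6  -0.9  42.2]
[np.float64(0.1), np.float64(0.71), np.float64(-0.29), np.float64(2.18), np.float64(0.6), np.float64(0.36), np.float64(-2.15)]
```

Blocked by joint 6's lower limit close to the base. I'll tilt the fingertips 20° back toward the base, which frees q6, and try again.

```bash
python3 -m handwheel '[[[0,-6.7,0],[0,0,0],0.3],[[0,-6.7,0],[0,0,0],0.3],[[0,-6.7,0],[0,0,0],0.3],[[0,0,0],[0,0,0],0.3]]' >/dev/null
python3 st.py '[-177,0,20]'; python3 -c "
from cell import ctrl;print([round(float(x),2) for x in ctrl.read_state()['qpos']])"
```

```text
t 9.63 mouthpos [-141.7   -0.7   35.8] yaw_rel -0.2 rpy [179.4  20.7   6.6] F [ 2.5 -0.  -0.3] w 60.1 g 0.0
tool shift to goal mm [-27.5  -0.9  27.2]
[0.18, 0.87, -0.45, 1.86, 0.42, 0.9, -1.98]
```

```bash
python3 -m handwheel '[[[0,0,0],[-0.014,0,0.0135],0.3],[[0,0,0],[-0.0135,-0.001,0.0137],0.3],[[0,0,0],[0,0,0],0.3]]' >/dev/null
python3 st.py '[-183,0,-2.5]'; python3 -c "
from cell import ctrl;print([round(float(x),2) for x in ctrl.read_state()['qpos']])"
```

```text
t 9.88 mouthpos [-187.    -0.6   21.1] yaw_rel -0.0 rpy [179.3  21.    6.7] F [-1.   0.6  0.3] w 59.8 g 0.0
tool shift to goal mm [12.2 -0.8 20.5]
[0.17, 0.86, -0.43, 1.98, 0.45, 0.79, -2.02]
```

```bash
f(){ grep -E "pos|^force"; }
python3 -m handwheel '[[[0,0,0],[0.005,0,0.010],0.3],[[0,0,0],[0.005,-0.0005,0.007],0.3],[[0,0,0],[0,0,0],0.3]]'|f
python3 st.py '[-175,0,1]'
```

```text
eef_pos: [419.5, 10.6, 9.0]
force: [0.5, 0.4, -0.3]
t 10.13 mouthpos [-177.2    0.2    1. ] yaw_rel -0.1 rpy [179.3  20.6   6.7] F [ 0.5  0.3 -0.3] w 59.8 g 0.0
tool shift to goal mm [ 2.1  0.2 -0.7]
```

```bash
f(){ grep -E "pos|^force"; }
python3 -m handwheel '[[[0,0,0],[0.00375,0,-0.0014],0.3],[[0,0,0],[0.00375,0,-0.0014],0.3],[[0,0,0],[0.00375,0,-0.0014],0.3],[[0,0,0],[0.00375,0,-0.0014],0.3],[[0,0,0],[0.00375,0,-0.0014],0.3]]'|f
python3 -m handwheel '[[[0,0,0],[0.00375,0,-0.0014],0.3],[[0,0,0],[0.00375,0,-0.0014],0.3],[[0,0,0],[0.00375,0,-0.0014],0.3],[[0,0,0],[0.00375,0,-0.0014],0.3],[[0,0,0],[0.00375,0,-0.0014],0.3]]'|f
python3 st.py
cat > pn.py <<'E'
from cell import ctrl;import cv2
from h import *
r=ctrl.get_image("top");a,w=panel(r,roi=(250,390));print(a,cv2.minAreaRect(w),w.min(0),w.max(0))
q=w[np.abs(w[:,1])<50];far=q[q[:,0]>w[:,0].max()-4]
print("far edge",far[:,0].mean(),"slope deg",np.degrees(np.polyfit(far[:,1],far[:,0],1)[0]),len(far))
E
python3 pn.py
```

```text
eef_pos: [439.3, 12.9, 10.6]
force: [-0.7, -0.0, 0.3]
eef_pos: [458.5, 15.2, 10.5]
force: [-1.9, -1.3, 2.1]
t 10.97 mouthpos [-137.9    0.2    2.5] yaw_rel -0.1 rpy [179.3  20.7   6.7] F [-2.  -1.1  2.1] w 60.0 g 1.6
167.5 ((-57.077308654785156, 54.24665069580078), (21.147245407104492, 61.26157760620117), 88.87154388427734) [-87.75993  44.06123] [-26.266998  65.31183 ]pn.py:5: RuntimeWarning: Mean of empty slice.
  print("far edge",far[:,0].mean(),"slope deg",np.degrees(np.polyfit(far[:,1],far[:,0],1)[0]),len(far))
  ret = ret.dtype.type(ret / rcount)
Traceback (most recent call last):
  File "pn.py", line 5, in <module>
    print("far edge",far[:,0].mean(),"slope deg",np.degrees(np.polyfit(far[:,1],far[:,0],1)[0]),len(far))
                                                            ~~~~~~~~~~^^^^^^^^^^^^^^^^^^^^^
TypeError: expected non-empty vector for x
```

```bash
cat > pn.py <<'E'
from cell import ctrl;import cv2
from h import *
r=ctrl.get_image("scene");m=blue(r["pixels"]);
w=None
for c in cv2.findContours(m,0,1)[0]:
    q=((ray(r,c[:,0],14)[:,:2]-M)@R2).astype(np.float32)
    if cv2.contourArea(c)>60 and abs(q[:,1].mean())<90 and -250<q[:,0].mean()<120: print(cv2.contourArea(c),cv2.minAreaRect(q),q.min(0),q.max(0))
cv2.imwrite("pics/s.png",cv2.resize(r["pixels"][150:310,250:410,::-1],None,fx=3.5,fy=3.5,interpolation=cv2.INTER_CUBIC))
E
python3 pn.py
```

```text
1187.5 ((-73.69754028320312, 0.6099472045898438), (128.85641479492188, 101.27926635742188), 89.45992279052734) [-124.829865  -63.862873] [-22.797176  65.07685 ]
```

```bash
f(){ grep -E "pos|^force"; }
python3 -m handwheel '[[[0,0,0],[0.0038,0,-0.0013],0.3],[[0,0,0],[0.0038,0,-0.0013],0.3],[[0,0,0],[0.0038,0,-0.0013],0.3],[[0,0,0],[0.0038,0,-0.0013],0.3],[[0,0,0],[0.0038,0,-0.0013],0.3]]'|f
python3 -m handwheel '[[[0,0,0],[0.0038,0,-0.0013],0.3],[[0,0,0],[0.0038,0,-0.0013],0.3],[[0,0,0],[0.0038,0,-0.0013],0.3],[[0,0,0],[0.0038,0,-0.0013],0.3],[[0,0,0],[0.0038,0,-0.0013],0.3]]'|f
python3 st.py '[-60,0,1.5]'; python3 pn.py
```

```text
eef_pos: [477.2, 17.4, 10.2]
force: [-5.0, -0.9, 7.4]
eef_pos: [495.7, 19.6, 10.1]
force: [-8.4, -1.1, 12.5]
t 11.90 mouthpos [-100.5    0.2    2.1] yaw_rel -0.1 rpy [179.2  21.1   6.7] F [-8.4 -0.1 12.5] w 59.8 g 6.7
tool shift to goal mm [ 38.    0.3 -14. ]
1178.5 ((-37.976417541503906, 0.6880264282226562), (128.65843200683594, 99.9704818725586), 88.83668518066406) [-88.59579 -63.31029] [12.241078 64.89226 ]
```

```bash
f(){ grep -E "pos|^force"; }
python3 -m handwheel '[[[0,0,0],[-0.012,0,-0.008],0.3],[[0,7,0],[0,0,0],0.3],[[0,7,0],[0,0,0],0.3],[[0,7,0],[0,0,0],0.3],[[0,0,0],[0,0,0],0.3]]'|f
python3 st.py '[-106,0,-2.8]'
```

```text
eef_pos: [486.4, 17.8, 20.6]
force: [-1.8, -1.3, -0.1]
t 12.37 mouthpos [-109.9   -0.5   12.6] yaw_rel 0.3 rpy [179.1   1.1   7. ] F [-1.9 -1.1 -0.1] w 59.4 g 0.0
tool shift to goal mm [ 4.2 -0.7 15.3]
```

```bash
f(){ grep -E "pos|^force"; }
python3 -m handwheel '[[[0.9,1.1,-0.3],[0.004,-0.0007,0.008],0.3],[[0,0,0],[0,0,0.0055],0.3],[[0,0,0],[0,0,0],0.3]]'|f
python3 st.py '[-90,0,-2.8]'
```

```text
eef_pos: [495.6, 19.2, 5.4]
force: [-0.3, 0.0, 0.4]
t 12.62 mouthpos [-100.6   -0.2   -2.6] yaw_rel 0.4 rpy [-180.     0.     7.2] F [-0.3  0.1  0.4] w 59.8 g 0.0
tool shift to goal mm [10.6 -0.1  0.2]
```

```bash
f(){ grep -E "pos|^force"; }
python3 -m handwheel '[[[0,0,0.4],[0.004,0,0],0.3],[[0,0,0],[0.004,0,0],0.3],[[0,0,0],[0.004,0,0],0.3],[[0,0,0],[0.004,0,0],0.3],[[0,0,0],[0.004,0,0],0.3]]'|f
python3 -m handwheel '[[[0,0,0],[0.004,0,0],0.3],[[0,0,0],[0.004,0,0],0.3],[[0,0,0],[0.004,0,0],0.3],[[0,0,0],[0.004,0,0],0.3],[[0,0,0],[0.004,0,0],0.3]]'|f
python3 st.py '[0,0,-2.8]'; python3 pn.py
```

```text
eef_pos: [515.0, 21.8, 6.5]
force: [0.0, -0.7, 0.5]
eef_pos: [534.6, 24.1, 6.4]
force: [-0.5, -0.5, 1.0]
t 13.45 mouthpos [-61.4   0.1  -1.6] yaw_rel 0.1 rpy [-180.    -0.     6.8] F [-0.5 -0.4  1. ] w 59.8 g 0.4
tool shift to goal mm [61.4  0.2  1.3]
1138.5 ((-0.2726898193359375, 2.5038528442382812), (99.5672378540039, 127.70211791992188), 1.9885069131851196) [-51.063786 -63.036007] [49.39782 64.71212]
```

```bash
f(){ grep -E "pos|^force"; }
python3 -m handwheel '[[[0,0,0],[0.004,0,0],0.3],[[0,0,0],[0.004,0,0],0.3],[[0,0,0],[0.004,0,0],0.3],[[0,0,0],[0.004,0,0],0.3],[[0,0,0],[0.004,0,0],0.3]]'|f
python3 -m handwheel '[[[0,0,0],[0.004,0,0],0.3],[[0,0,0],[0.004,0,0],0.3],[[0,0,0],[0.004,0,0],0.3],[[0,0,0],[0.004,0,0],0.3],[[0,0,0],[0.004,0,0],0.3]]'|f
python3 st.py '[0,0,-2.8]'
python3 -m handwheel '[[[0,0,0],[0.003,0,0],0.3],[[0,0,0],[0.003,0,0],0.3],[[0,0,0],[0.003,0,0],0.3],[[0,0,0],[0.002,0,0],0.3],[[0,0,0],[0,0,0],0.3]]'|f
python3 st.py '[0,0,-2.8]'; python3 pn.py
```

```text
eef_pos: [554.5, 26.5, 6.4]
force: [-1.1, 0.3, 1.5]
eef_pos: [574.3, 28.8, 6.4]
force: [-1.5, -0.0, -0.0]
t 14.33 mouthpos [-21.3   0.1  -1.6] yaw_rel 0.1 rpy [-180.    -0.     6.8] F [-1.5  0.1 -0. ] w 59.5 g 0.8
tool shift to goal mm [21.3  0.1  1.2]
eef_pos: [585.5, 30.2, 6.5]
force: [0.0, -0.2, 0.7]
t 14.75 mouthpos [-10.    0.2  -1.5] yaw_rel 0.1 rpy [-1.8e+02 -1.0e-01  6.8e+00] F [-0.  -0.2  0.7] w 59.4 g 0.2
tool shift to goal mm [10.   0.2  1.3]
957.0 ((44.01778793334961, 0.3573150634765625), (83.23280334472656, 108.6156005859375), 1.9873064756393433) [  1.1194699 -53.838932 ] [87.48987 53.308  ]
```

```bash
f(){ grep -E "pos|^force"; }
python3 -m handwheel '[[[0,0,0],[0.002,0,0],0.3],[[0,0,0],[0.002,0,0],0.3],[[0,0,0],[0.002,0,0],0.3],[[0,0,0],[0.002,0,0],0.3]]'|f
python3 -m handwheel '[[[0,0,0],[0.001,0,0],0.3],[[0,0,0],[0,0,0],0.3]]'|f
python3 -m handwheel '[[[0,0,0],[0.001,0,0],0.3],[[0,0,0],[0,0,0],0.3]]'|f
python3 -m handwheel '[[[0,0,0],[0.001,0,0],0.3],[[0,0,0],[0,0,0],0.3]]'|f
python3 st.py
```

```text
eef_pos: [593.0, 31.1, 6.4]
force: [-1.1, -0.4, -0.3]
eef_pos: [594.2, 31.2, 6.5]
force: [0.3, 0.3, 0.6]
eef_pos: [594.9, 31.3, 6.4]
force: [-0.5, -0.3, 1.4]
eef_pos: [595.9, 31.4, 6.5]
force: [-1.0, 0.3, 0.9]
t 15.63 mouthpos [ 0.4  0.2 -1.5] yaw_rel 0.1 rpy [-180.    -0.     6.8] F [-0.9  0.4  0.9] w 59.7 g 0.2
```

```bash
f(){ grep -E "pos|^force"; }
python3 -m handwheel '[[[0,0,0],[0.001,0,0],0.3],[[0,0,0],[0,0,0],0.3]]'|f
python3 -m handwheel '[[[0,0,0],[0.001,0,0],0.3],[[0,0,0],[0,0,0],0.3]]'|f
python3 -m handwheel '[[[0,0,0],[0.001,0,0],0.3],[[0,0,0],[0,0,0],0.3]]'|f
python3 st.py;python3 pn.py
```

```text
eef_pos: [596.4, 31.5, 6.4]
force: [-0.9, -0.5, 1.1]
eef_pos: [596.6, 31.5, 6.3]
force: [-4.8, 0.3, 3.0]
eef_pos: [596.7, 31.5, 6.2]
force: [-6.1, 0.9, 4.0]
t 16.13 mouthpos [ 1.2  0.2 -1.8] yaw_rel 0.1 rpy [-180.     0.2    6.8] F [-5.9  1.6  4. ] w 59.9 g 3.7
836.0 ((49.145591735839844, 0.35186767578125), (72.98372650146484, 108.24906158447266), 1.9873064756393433) [ 12.048002 -53.838932] [87.48987 53.29623]
```

View pics/s.png

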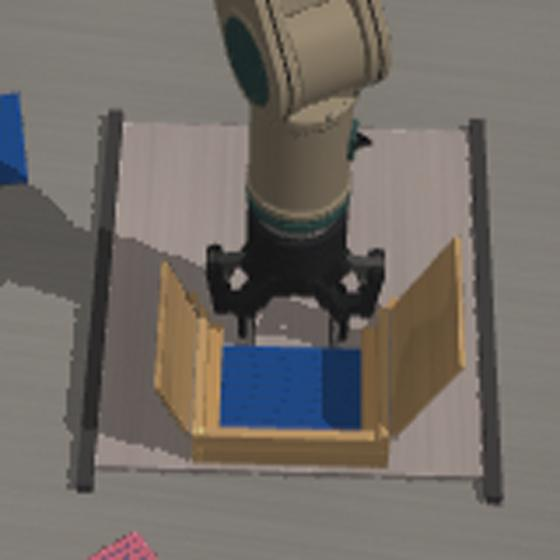

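The panel is home: contact force rose with TCP at x=1.2, and its near edge is at 12 mm. The view shows it against the back wall, with the narrow flap at the left (175,320) and the broad flap at the right (440,330). Back off and compute the flap angles from free-edge corners.

```bash
python3 -m handwheel '[[[0,0,0],[-0.015,0,0],0.3],[[0,0,0],[-0.025,0,0],0.3],[[0,0,0],[0,0,-0.04],0.7],[[0,0,0],[0,0,-0.04],1],[[0,0,0],[0,0,-0.04],1]]'>/dev/null
python3 -m handwheel '[[[0,0,0],[0,0,-0.04],1],[[0,0,0],[0,0.04,-0.03],1],[[0,0,0],[0,0.04,0],1],[[0,0,0],[0,0.04,0],1],[[0,0,0],[0,0,0],1]]'>/dev/null
python3 st.py '[61,-130,150]';python3 pn.py
python3 - <<'E'
import pickle
from h import *
r=pickle.load(open("d0.pkl","rb"))
t=r["top"];s=r["scene"]
def W(x,y,z):return np.r_[M+R2@[x,y],z+8]
# near/far corners: top crop scale 3.1 ; scene crop scale 3.5 (250,150)
obs={"narrow":[(t,(388,192),3.1,(235,165),2),(t,(373,35),3.1,(235,165),120),(s,(165,264),3.5,(250,150),2),(s,(156,388),3.5,(250,150),120)],
"broad":[(t,(68,215),3.1,(235,165),2),(t,(55,48),3.1,(235,165),120),(s,(457,238),3.5,(250,150),2),(s,(465,370),3.5,(250,150),120)]}
for k,(sg,h,L,z0) in {"narrow":(1,-75,65,42),"broad":(-1,75,105,48)}.items():
    for r_,uv,sc,o,x in obs[k]:
        uv=np.array(uv)/sc+o
        A=np.linspace(0.8,2.3,151)
        e=[np.linalg.norm(proj(r_,W(x,h+sg*L*np.cos(a),z0+L*np.sin(a)))[0]-uv) for a in A]
        i=int(np.argmin(e));a=A[i];print(k,a,e[i],"edge y,z",h+sg*L*np.cos(a),z0+L*np.sin(a))
E
```

```text
t 17.02 mouthpos [ -36.5 -125.3  183.7] yaw_rel -0.7 rpy [ 1.796e+02 -1.000e-01  6.100e+00] F [-0.6 -1.8  0.1] w 0.5 g 0.0
tool shift to goal mm [97.5  3.3 34. ]
836.0 ((49.145591735839844, 0.35186767578125), (72.98372650146484, 108.24906158447266), 1.9873064756393433) [ 12.048002 -53.838932] [87.48987 53.29623]
narrow 1.95 0.6608737698034597 edge y,z -99.06175403783365 102.3823814752515
narrow 1.97 1.8856659283722887 edge y,z -100.26450896870888 101.8891024024407
narrow 1.94 1.674468173892821 edge y,z -98.45673720908486 102.61997591144303
narrow 1.94 0.5005411893807516 edge y,z -98.45673720908486 102.61997591144303
broad 2.01 0.3843535460505273 edge y,z 119.64797947030598 143.03450914914612
broad 2.0199999999999996 1.6830561189318727 edge y,z 120.5960763424215 142.58328510987587
broad 2.04 1.1168132364599006 edge y,z 122.47849702479576 141.65250835010485
broad 2.0599999999999996 1.3748434308236945 edge y,z 124.34192694139819 140.6842718356773
```

Narrow ≈1.95 rad (edge y −99, z 102) and broad ≈2.03 rad (edge y 121, z 142). The panel hasn't moved. Go outside the narrow flap.

```bash
python3 -m handwheel '[[[0,0,-0.7],[0.033,0.001,0],1],[[0,0,0],[0.033,0.001,0],1],[[0,0,0],[0.032,0.004,0],1],[[0,0,0],[0,0,0.035],1],[[0,0,0],[0,0,0],1]]'>/dev/null
python3 st.py '[61,-130,75]'
```

```text
t 17.48 mouthpos [  60.9 -116.8  143.4] yaw_rel 0.8 rpy [-179.8    0.3    7.6] F [-2.5  0.2 -2. ] w 0.1 g 0.0
tool shift to goal mm [ 0.2 13.4 68.3]
```

```bash
f(){ grep -E "pos|^force"; }
python3 -m handwheel '[[[0,0,0.8],[0,0.0135,0],1],[[0,0,0],[0,0,0.025],1],[[0,0,0],[0,0,0.025],1],[[0,0,0],[0,0,0.018],1],[[0,0,0],[0,0,0],1]]'|f
python3 st.py '[61,-92,75]'
```

```text
eef_pos: [669.9, -93.8, 86.1]
force: [-1.7, 0.4, -1.4]
t 17.90 mouthpos [  59.2 -132.9   78.1] yaw_rel -0.1 rpy [-180.     0.3    6.6] F [-1.6  0.6 -1.4] w -0.2 g 0.0
tool shift to goal mm [  1.8 -40.9   3.1]
```

```bash
f(){ grep -E "^force"; }
python3 -m handwheel '[[[0,0,0],[0.001,-0.008,0.001],1],[[0,0,0],[0.001,-0.008,0.001],1],[[0,0,0],[0,-0.008,0],1],[[0,0,0],[0,-0.008,0],1],[[0,0,0],[0,-0.008,0],1]]'|f
python3 -m handwheel '[[[0,0,0],[0,-0.006,0],1],[[0,0,0],[0,-0.006,0],1],[[0,0,0],[0,-0.006,0],1],[[0,0,0],[0,-0.006,0],1],[[0,0,0],[0,-0.006,0],1]]'|f
python3 st.py '[61,-43,64]'
python3 - <<'E'
from cell import ctrl;import cv2
r=ctrl.get_image("scene");cv2.imwrite("pics/s2.png",cv2.resize(r["pixels"][150:310,250:410,::-1],None,fx=3.5,fy=3.5,interpolation=2))
E
```

```text
force: [0.4, -0.5, 0.3]
force: [0.2, -1.0, -0.4]
t 18.73 mouthpos [ 63.4 -61.5  78.2] yaw_rel -0.0 rpy [-180.     0.     6.7] F [ 0.  -1.  -0.4] w 0.2 g 0.3
tool shift to goal mm [ -2.4 -18.5  14.2]
```

View pics/s2.png

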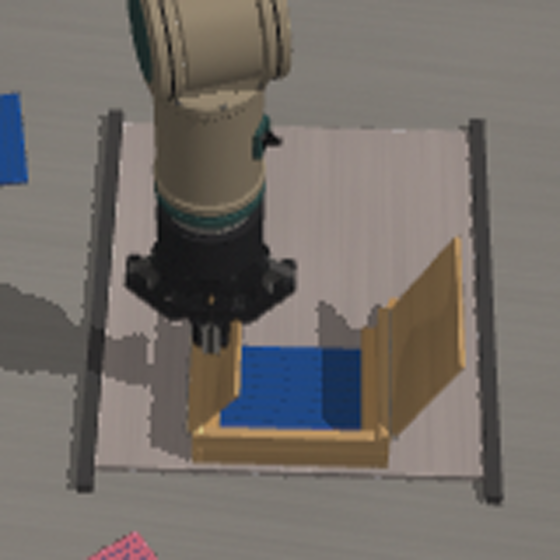

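The narrow flap, at (215,375), now leans inward with the fingertip on it at (208,345). Continue the arc down.

```bash
f(){ grep -E "^force"; }
python3 -m handwheel '[[[0,0,0],[0,-0.006,0.003],1],[[0,0,0],[0,-0.006,0.005],1],[[0,0,0],[0,-0.005,0.006],1],[[0,0,0],[0,-0.003,0.006],1],[[0,0,0],[0,-0.003,0.005],1]]'|f
python3 -m handwheel '[[[0,0,0],[0,-0.002,0.003],1],[[0,0,0],[0,-0.001,0.002],1],[[0,0,0],[0,0,0],1]]'|f
python3 st.py '[61,-35,44.5]'
```

```text
force: [-0.1, -0.4, 0.1]
force: [-0.3, 1.0, 0.0]
t 19.45 mouthpos [ 63.3 -35.4  47.7] yaw_rel -0.0 rpy [-179.9    0.     6.7] F [-0.2  1.   0. ] w 0.1 g 0.0
tool shift to goal mm [-2.3 -0.4  3.2]
```

```bash
f(){ grep -E "pos|^force"; }
python3 -m handwheel '[[[0,0,0],[0,0,0.002],1],[[0,0,0],[0,0,0],1]]'|f
python3 -m handwheel '[[[0,0,0],[0,0,0.001],1],[[0,0,0],[0,0,0],1]]'|f
python3 -m handwheel '[[[0,0,0],[0,0,0.001],1],[[0,0,0],[0,0,0],1]]'|f
python3 -m handwheel '[[[0,0,0],[0,0,0.001],1],[[0,0,0],[0,0,0],1]]'|f
python3 st.py
```

```text
eef_pos: [663.0, 3.0, 54.3]
force: [-0.4, -0.6, 0.2]
eef_pos: [663.1, 3.0, 53.5]
force: [0.9, -0.3, 0.1]
eef_pos: [663.1, 3.0, 52.7]
force: [-1.2, -0.7, 2.2]
eef_pos: [663.2, 3.0, 52.5]
force: [-2.2, -0.7, 6.4]
t 20.12 mouthpos [ 63.9 -35.9  44.5] yaw_rel -0.0 rpy [-180.    -0.     6.7] F [-2.3 -0.4  6.4] w -0.3 g 3.5
```

```bash
f(){ grep -E "pos|^force"; }
python3 -m handwheel '[[[0,0,0],[0,0,-0.038],1],[[0,0,0],[0,0,-0.038],1],[[0,0,0],[0,0,-0.038],1],[[0,0,0],[0,0,-0.038],1],[[0,0,0],[0,-0.01,0],1]]'>/dev/null
python3 -m handwheel '[[[0,0,0],[0,-0.038,0],1],[[0,0,0],[0,-0.038,0],1],[[0,0,0],[0,-0.038,0],1],[[0,0,0],[0,-0.038,0],1],[[0,0,0],[0,-0.038,0],1]]'>/dev/null
python3 -m handwheel '[[[0,0,0],[0,0,0],1]]'>/dev/null
python3 st.py '[61,157,105]'
python3 - <<'E'
from cell import ctrl;import cv2
r=ctrl.get_image("scene");cv2.imwrite("pics/s3.png",cv2.resize(r["pixels"][150:310,250:410,::-1],None,fx=3.5,fy=3.5,interpolation=2))
E
```

```text
t 21.03 mouthpos [ 61.8 176.8 196.1] yaw_rel 0.7 rpy [-179.4   -0.     7.4] F [-0.3  2.3  1.3] w 0.6 g 0.0
tool shift to goal mm [-1.  20.7 90.9]
```

View pics/s3.png

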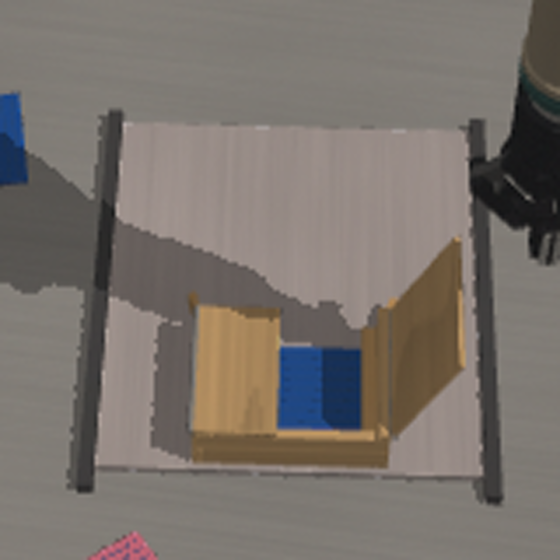

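The narrow flap lies shut at (237,370), the panel is home, and the broad flap is still up at (430,340). Now the broad flap.

```bash
f(){ grep -E "pos|^force"; }
python3 -m handwheel '[[[0,0,0.7],[0,0.014,0],1],[[0,0,0],[0,0,0.03],1],[[0,0,0],[0,0,0.03],1],[[0,0,0],[0,0,0.03],1],[[0,0,0],[0,0,0],1]]'|f
python3 st.py '[61,92,105]'
```

```text
eef_pos: [638.1, 181.4, 107.2]
force: [-1.1, -2.2, -0.9]
t 21.50 mouthpos [ 59.9 144.1  99.2] yaw_rel -1.0 rpy [179.7   0.6   5.8] F [-1.3 -2.1 -0.9] w 0.1 g 0.0
tool shift to goal mm [ 1.9 52.1 -5.6]
```

```bash
f(){ grep -E "^force"; }
python3 -m handwheel '[[[0,0,-1],[0,0.008,-0.002],1],[[0,0,0],[0,0.008,-0.002],1],[[0,0,0],[0,0.008,-0.001],1],[[0,0,0],[0,0.008,0],1],[[0,0,0],[0,0.008,0],1]]'|f
python3 -m handwheel '[[[0,0,0],[0,0.008,0],1],[[0,0,0],[0,0.008,0],1],[[0,0,0],[0,0.008,0],1],[[0,0,0],[0,0.008,0],1],[[0,0,0],[0,0.008,0],1]]'|f
python3 st.py '[61,36,106]'
python3 -m handwheel '[[[0,0,0],[0,0.008,0],1],[[0,0,0],[0,0.008,0],1],[[0,0,0],[0,0.007,0],1],[[0,0,0],[0,0,0],1]]'|f
python3 st.py '[61,9.5,85]'
```

```text
force: [-0.5, -0.0, -0.1]
force: [0.3, 0.6, -0.1]
t 22.33 mouthpos [ 64.   69.  110.6] yaw_rel 0.2 rpy [-180.   -0.    7.] F [ 0.4  0.6 -0.1] w 0.1 g 0.2
tool shift to goal mm [-3.1 32.9  4.6]
force: [-0.7, 0.1, 0.0]
t 22.67 mouthpos [ 64.   44.2 110.1] yaw_rel 0.1 rpy [179.9   0.    6.9] F [-0.7  0.2  0. ] w 0.0 g 0.0
tool shift to goal mm [-3.1 34.6 25.1]
```

```bash
f(){ grep -E "^force"; }
python3 -m handwheel '[[[0,0,0],[0,0.008,0.002],1],[[0,0,0],[0,0.008,0.004],1],[[0,0,0],[0,0.008,0.007],1],[[0,0,0],[0,0.006,0.008],1],[[0,0,0],[0,0.005,0.008],1]]'|f
python3 -m handwheel '[[[0,0,0],[0,0.004,0.008],1],[[0,0,0],[0,0.003,0.008],1],[[0,0,0],[0,0.001,0.007],1],[[0,0,0],[0,0,0.003],1],[[0,0,0],[0,0,0],1]]'|f
python3 st.py '[61,0,50.5]'
```

```text
force: [-0.5, 0.0, 1.0]
force: [-0.6, -0.4, 0.8]
t 23.50 mouthpos [63.7  4.4 54.3] yaw_rel 0.3 rpy [-1.799e+02  1.000e-01  7.000e+00] F [-0.7 -0.3  0.8] w 0.1 g 0.0
tool shift to goal mm [-2.7  4.4  3.8]
```

```bash
f(){ grep -E "pos|^force"; }
python3 -m handwheel '[[[0,0,0],[0,0,0.002],1],[[0,0,0],[0,0,0.001],1],[[0,0,0],[0,0,0],1]]'|f
python3 -m handwheel '[[[0,0,0],[0,0,0.001],1],[[0,0,0],[0,0,0],1]]'|f
python3 -m handwheel '[[[0,0,0],[0,0,0.001],1],[[0,0,0],[0,0,0],1]]'|f
python3 st.py
```

```text
eef_pos: [659.1, 43.3, 60.7]
force: [0.3, -0.1, 0.5]
eef_pos: [659.0, 43.0, 59.6]
force: [-0.6, 1.1, 0.2]
eef_pos: [659.1, 43.0, 58.7]
force: [-0.2, -0.6, 0.3]
t 24.08 mouthpos [64.5  4.2 50.7] yaw_rel 0.3 rpy [-180.   -0.    7.] F [-0.2 -0.6  0.3] w 0.1 g 0.2
```

```bash
f(){ grep -E "pos|^force"; }
python3 -m handwheel '[[[0,0,0],[0,0,0.001],1],[[0,0,0],[0,0,0],1]]'|f
python3 -m handwheel '[[[0,0,0],[0,0,0.001],1],[[0,0,0],[0,0,0],1]]'|f
python3 st.py
python3 -m handwheel '[[[0,0,0],[0,0,-0.02],1],[[0,0,0],[0,0,-0.04],1],[[0,0,0],[-0.02,0,-0.035],1],[[0,0,0],[-0.035,0,0],1],[[0,0,0],[-0.035,0,0],1]]'>/dev/null
python3 -m handwheel '[[[0,0,0],[-0.035,0,0],1],[[0,0,0],[-0.035,0,0],1],[[0,0,0],[0,0,0],1],[[0,0,0],[0,0,0],1]]'|f
python3 - <<'E'
from cell import ctrl;import cv2
r=ctrl.get_image("scene");cv2.imwrite("pics/s4.png",cv2.resize(r["pixels"][150:310,250:410,::-1],None,fx=3.5,fy=3.5,interpolation=2))
E
```

```text
eef_pos: [659.1, 43.0, 58.5]
force: [-2.1, 0.1, 6.0]
eef_pos: [659.2, 43.0, 58.4]
force: [-3.7, -0.5, 11.2]
t 24.42 mouthpos [64.7  4.2 50.4] yaw_rel 0.3 rpy [-1.8e+02 -1.0e-01  7.0e+00] F [-3.7 -0.1 11.2] w -0.0 g 5.8
eef_pos: [498.2, 22.6, 151.6]
force: [0.4, -0.2, 0.3]
```

View pics/s4.png

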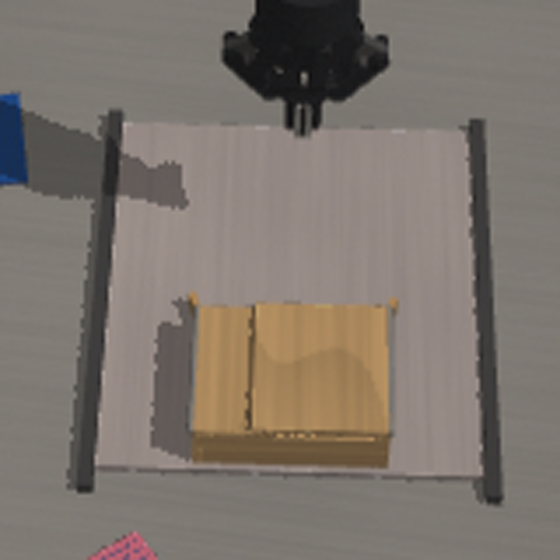

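Both flaps are flat, with the broad one overlapping the narrow at (252,370). The arm is clear at (302,120).

```bash
python3 -c "
from cell import ctrl;print(ctrl.finish_job())"
```

```text
the job is handed in; nothing more can be done
None
```

The job is handed in: the panel is home against the back wall, the narrow flap was shut first and the broad flap over it, the bystanders were not touched, and about 25 of the 69 s were used; no verdict was returned.

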